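Open the child-proof cap of the descaler bottle

TASK

The washing machine is due for descaling: open the child-proof cap of the bottle with the orange cap. Take hold of the cap, press it down and, keeping it pressed, twist it anticlockwise (seen from above) about a fifth of a turn until the white collar under it has turned with it to its open stop, then let go and leave the cap sitting on the bottle. Keep off the bottle with the green cap, and do not knock over or push away the glass tumbler.

Things in the scene. Friction and masses are not known exactly. Their poses are not given: they have to be found in the camera images.
- descaler_cap (a point): Centre of the flat top of the ORANGE cap: ribbed upright cylinder, 46 mm wide, 34 mm tall (grip its upper 20 mm), its top 177 mm above the worktop. Sprung: it goes down up to 9 mm (3 N at first, 12 N at the bottom) and pops up when let go. Unpressed it spins idly. Under it: a 37 mm neck, then the collar's flange 48 mm below the top. White round bottle, 72 mm, fixed in a 100 mm stand.
- descaler_collar (a joint): Turn in rad, + anticlockwise from above, of the white collar under the orange cap (50 mm flange with a black pointer). Starts at 0 to 0.15 (closed, black mark); 1.05 is the open stop (red mark). Stays where left. Lugs in the cap catch it only while the cap is pressed 5 mm or more (6 to 8 is good), after up to 0.35 rad of idle twist; 1.25 rad of twist in all reaches the stop; drag 0.12 N m.
- polish: The other bottle, looking alike but with a GREEN cap; leave it alone. Origin: centre of the underside of its 100 mm wide stand, on the worktop; z up; cap top 177 mm above the origin. Fixed. The two bottles swap sides from start to start and stand at least 170 mm apart.
- tumbler: Loose green glass tumbler, 68 mm across the rim and 100 mm tall, standing upright beyond the bottles; origin at the centre of its underside, z up. A bystander to leave standing.

How it is judged (in metres and radians):
At the end, for the whole second after the job is handed in: The white collar under the orange cap is turned to within 0.2 rad (about 11 degrees) of its open stop, the cap is let go and has sprung back up (top within 3 mm of its unpressed height), and the tumbler stands upright (value of joint descaler_collar above 0.85 rad and height (world z) of descaler_cap above 0.174 m and angle between tumbler's own z axis and vertical below 0.2 rad); the robot touches nothing.
It fails at once if the robot presses on the green-capped bottle (more than 5 N) (contact force between polish and the fingers above 5 N or contact force between polish and the arm above 5 N).
It fails at once if the tumbler is tipped over or pushed more than 50 mm (angle between tumbler's own z axis and vertical above 0.5 rad or distance of tumbler from where it was at the start of the episode above 0.05 m).
It also fails if it takes over 29 s, if anything falls off the work surface, if the arm or the gripper's body presses on something with over 40 N, if the wrist force passes 120 N, or if a joint passes its speed limit or range.

ROBOT

A 6-joint arm with a two-finger parallel gripper is mounted at the origin on the work surface. World frame = base frame: x ahead of the robot, y to its left, z up, the work surface at z = 0. Lengths are in m, angles in degrees, forces in N, time in s.
With the tool pointing down it reaches from about 0.3 to 0.75 m from the base axis. Payload 8.5 kg.
Tool frame: the origin (TCP) lies on the centre line of the jaws, within the pads' length; the fingertips stand 11 mm ahead of it and the grasp point (between the pads) lies 8 mm behind it; z points along the fingers, y is the line along which they close (so a half turn about z gives the same grasp; the last joint's range is limited). The gripper opens to 85 mm and grips with 20 to 120 N. Pads are 22 mm wide; open, the fingers measure 114 mm over their backs; the gripper's body (76 mm by 85 mm) begins 54 mm behind the grasp point. The pads swing forward as they close: fully open they stand 13 mm farther back than shut.
Start: joints at [64.956, 21.807, 74.336, -0, 83.858, -12.336], TCP at [0.121, 0.537, 0.242] pointing down, gripper open.
Joint ranges: [-178.18, 178.18], [-50.72, 133.34], [12.68, 142.11], [-81.47, 261.47], [9.98, 163.14], [-165.26, 165.26]. Speed limits (degrees/s): [136.94, 136.94, 180, 180, 180, 180].

INTERFACE

Orientations are given as a 3x3 rotation matrix whose columns are the frame's x, y, z axes.
In Python, from rig import env, imaging, monitor gives the robot as it stands (env), with the cameras (imaging) and the readings (monitor).
- The arm moves only by the tool send_path, called after ">>>" in YAML: its name, and indented under it one key for each argument. Schema: {"type":"object","properties":{"offsets":{"type":"array","items":{"type":"array","items":{"type":"number"},"minItems":5,"maxItems":5},"minItems":1,"maxItems":10},"grip_force":{"type":"number"},"only":{"type":"string"},"quiet":{"type":"boolean"},"lines":{"type":"string"}},"required":["offsets"],"additionalProperties":false}. offsets is a list of rows, 1 to 10 of them, each of 5 numbers: dx, dy, dz in shares of the most that a row can go, 1 being 50 mm, then a turn about the tool's z in fractions of the full range, 1 being 60 degrees, then the finger opening in m; each row shifts and turns the commanded pose from where the row before left it, along the tool's axes as they then stand; what a row does not reach is not made up. A row lasts 1/10 s, in which the tool goes at most 0.05 m and 8.59 degrees, less where a joint would pass 70% of its speed; a pose out of reach is approached as far as the arm can. The fingers move at their own pace and stop on an object; grip_force is the grip in N (left out, the last holds). Time passes only in rows, so rows that do not move let the fingers close. The tool returns the time, the measured TCP pose, the force, the opening and the grip force at its end. only (a regular expression) keeps the lines of the reply that match it, lines (a string "A,B") keeps lines A to B, and quiet returns only ok. No shift or turn number may pass 1 either way. Input that does not fit is refused with a message, and nothing moves.
- monitor.observe(): the state, without advancing time (a new reading comes with each control period).
- imaging.get_image(name): name is "scene" or "top"; returns a dict with "pixels" (400x640x3 uint8, red, green, blue), "K" (3x3 intrinsics, pixels), "extrinsics" (4x4, takes a point from world to camera coordinates). Camera axes: x right, y down, z forward; pixel columns grow to the right and rows downward; lengths in m; the calibration is good to about 2 mm. A picture is of the moment at which its call begins. There is no depth.
- env.close_job(): hands the job in; it is judged then, once.
The state is a dict: "time_s": time; "q": joint angles; "qvel": joint speeds; "joint_efforts": joint torques, N m; "position": TCP position; "tool_rot": TCP orientation; "ft_force": force on the tool from outside, world axes, zero at the start; "wrist_torque": the same for the moment, N m; "grip_width": finger opening in m; "gripper_force": force on a finger pad.
Only numpy, scipy, OpenCV 4.12 (cv2) and the standard library are available. Lean on these libraries where they do the work, as an engineer would, in place of code of your own. Each camera call takes 0.05 s, during which the arm holds its last target. There are 200 camera calls.

## Working session

There is one attempt and no reset: what is moved stays moved. The work goes in short steps, Python scripts to look and compute and a tool call to move; the robot and the scene stay as the last step left them, time stands still between calls to the robot, and variables do not carry over. Pictures are saved under pics/ and viewed, at most 10 in all, crops included, and the job is handed in when it is done.

```bash
ls; mkdir -p pics
```

Create h.py:
```python
import numpy as np, cv2
from rig import env, imaging, monitor
def snap(n,f):
    d=imaging.get_image(n); cv2.imwrite(f,cv2.cvtColor(d["pixels"],cv2.COLOR_RGB2BGR)); return d
def ray(d,u,v,z):
    E=np.array(d["extrinsics"]);R,t=E[:3,:3],E[:3,3];c=-R.T@t
    r=R.T@np.linalg.inv(d["K"])@np.array([u,v,1.]);return c+r*(z-c[2])/r[2]
```

Run:
```python
from h import *
for n in("top","scene"):
    d=snap(n,f"pics/{n}0.png"); p=d["pixels"]
    E=np.array(d["extrinsics"]);print(n,-E[:3,:3].T@E[:3,3])
    h=cv2.cvtColor(p,cv2.COLOR_RGB2HSV)
    for c,lo,hi in(("orange",(5,150,100),(20,255,255)),("green",(40,80,40),(90,255,255))):
        m=cv2.inRange(h,lo,hi);k,l,s,ce=cv2.connectedComponentsWithStats(m)
        for i in range(1,k):
            if s[i][4]>60: print(c,s[i],ce[i].round(1),ray(d,*ce[i],.177).round(4))
s=monitor.observe();print(s["time_s"],s["position"],s["tool_rot"],s["grip_width"])
```

```text
pics
rig.py
top [ 0.5114536  -0.01808918  0.84412351]
orange [466 148  18  19 119] [471.3 159.5] [ 0.6721 -0.2549  0.177 ]
orange [247 195  28  27 538] [260.7 208.4] [0.5809 0.1157 0.177 ]
orange [ 585  292   55  108 5369] [613.5 346. ] [ 0.3629 -0.4724  0.177 ]
orange [   1  317   59   69 2495] [ 30.2 351.1] [0.3273 0.5081 0.177 ]
orange [  49  340   41   35 1032] [ 68.3 356.3] [0.3208 0.4395 0.177 ]
orange [  7 384  36  13 236] [ 24.  390.6] [0.2626 0.5114 0.177 ]
green [342 132  33  38 983] [357.6 149.8] [ 0.6885 -0.0551  0.177 ]
green [375 195  28  28 534] [388.2 208.5] [ 0.5836 -0.109   0.177 ]
scene [1.24876265 0.42228361 0.61603974]
orange [ 181   81   90   66 2482] [231.3 110.5] [ 0.4138 -0.462   0.177 ]
orange [608 177  32  24 162] [620.7 190.2] [0.3351 0.5225 0.177 ]
orange [372 185  23  25 430] [382.8 197.8] [0.6113 0.1347 0.177 ]
orange [190 205  17  11 126] [198.5 210.8] [ 0.8364 -0.139   0.177 ]
orange [ 587  204   53   61 1709] [617.9 232.8] [0.4988 0.5248 0.177 ]
green [  22    0   80  149 2618] [64.6 81.2] [ 0.5111 -1.1943  0.177 ]
green [  89    0   60  140 3817] [120.7  74.5] [ 0.3517 -1.0935  0.177 ]
green [282 159  21  22 343] [291.9 169.8] [ 0.6136 -0.0865  0.177 ]
green [261 218  30  51 976] [275.1 244.7] [0.8384 0.048  0.177 ]
0.1 [0.12088145 0.53630697 0.24177145] [[-9.75505980e-01  2.19972247e-01 -5.41021214e-04]
 [ 2.19972749e-01  9.75505300e-01 -1.18268626e-03]
 [ 2.67610907e-04 -1.27272745e-03 -9.99999154e-01]] 0.0852946765077639
```

View pics/top0.png

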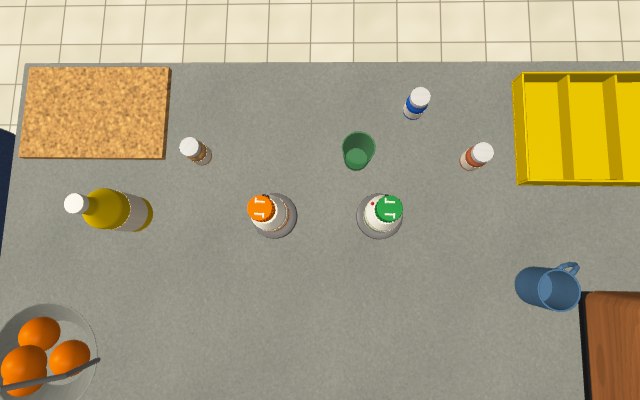

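View pics/scene0.png

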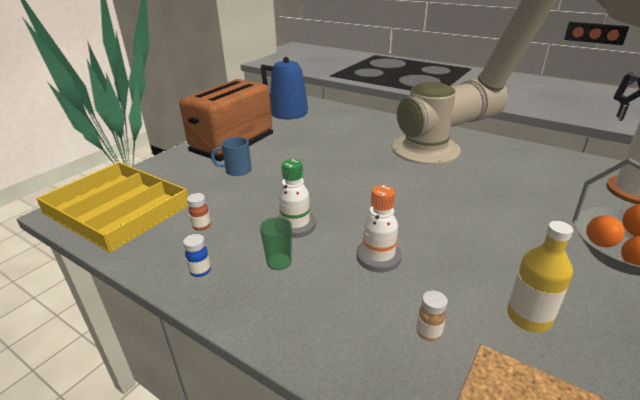

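The orange cap is at about (260, 208) in the top view and (383, 198) in the scene view. The green-capped bottle is at (388, 208) and the tumbler at (357, 150), both well clear. I'll refine the cap's position by fitting a cylinder silhouette in both views.

Run:
```python
from h import *
from scipy.optimize import least_squares
a=np.linspace(0,2*np.pi,72)
obs={}
for n,c in(("top",(260,208)),("scene",(383,198))):
    d=imaging.get_image(n);h=cv2.cvtColor(d["pixels"],cv2.COLOR_RGB2HSV)
    m=cv2.inRange(h,(3,130,70),(20,255,255));k,l=cv2.connectedComponents(m)
    w=np.zeros_like(m);w[c[1]-22:c[1]+22,c[0]-22:c[0]+22]=1
    m=((m>0)&(w>0)).astype(np.uint8)
    k,l,s,_=cv2.connectedComponentsWithStats(m);i=1+np.argmax(s[1:,4]);v,u=np.where(l==i)
    obs[n]=(d,np.array([u.min()-.5,u.max()+.5,v.min()-.5,v.max()+.5]))
def res(p,names):
    r=[]
    for n in names:
        d,o=obs[n];E=np.array(d["extrinsics"])
        P=np.concatenate([np.c_[p[0]+.023*np.cos(a),p[1]+.023*np.sin(a),0*a+z] for z in(.143,.177)])
        q=(P@E[:3,:3].T+E[:3,3])@np.array(d["K"]).T;q=q[:,:2]/q[:,2:]
        r+=list(np.array([q[:,0].min(),q[:,0].max(),q[:,1].min(),q[:,1].max()])-o)
    return r
for ns in(["top"],["scene"],["top","scene"]):
    f=least_squares(res,[.58,.116],args=(ns,),loss="soft_l1");print(ns,f.x.round(4),np.round(res(f.x,ns),1))
s=monitor.observe();t=np.array([*f.x,.26]);print((s["tool_rot"].T if hasattr(s["tool_rot"],'T') else np.array(s["tool_rot"]).T)@(t-s["position"]))
d=obs["top"][0]
print("yellow base",ray(d,135,213,0),"tumbler",ray(d,355,158,0))
```

```text
['top'] [0.5828 0.1179] [ 0.1 -0.1 -0.1  0.1]
['scene'] [0.5829 0.1218] [-0.4  0.3 -0.6  0.5]
['top', 'scene'] [0.5826 0.1194] [-0.7 -0.9  0.1  0.2 -1.3 -0.7 -1.   0. ]
[-0.54208729 -0.30527622 -0.01788221]
yellow base [0.58497846 0.43833925 0.        ] tumbler [ 0.71642132 -0.05922002  0.        ]
```

The rows are not in the units I measure in: shifts go in shares of 50 mm and turns go in shares of 60 degrees. I convert before sending: -0.04 m is -0.8, -0.0225 m is -0.45.

>>> send_path:
  offsets:
    - [-0.8, -0.45, 0, 0, 0.07]
    - [-0.8, -0.45, 0, 0, 0.07]
    - [-0.8, -0.45, 0, 0, 0.07]
    - [-0.8, -0.45, 0, 0, 0.07]
    - [-0.8, -0.45, 0, 0, 0.07]
    - [-0.8, -0.45, 0, 0, 0.07]
    - [-0.8, -0.45, 0, 0, 0.07]
    - [-0.8, -0.45, 0, 0, 0.07]
    - [-0.8, -0.45, 0, 0, 0.07]
    - [-0.8, -0.45, 0, 0, 0.07]
  grip_force: 40

```text
time_s: 1.2
position: [0.4628, 0.2274, 0.2423]
tool_rot: [[-0.975, 0.22, -0.0], [0.22, 0.975, 0.0], [0.0, 0.0, -1.0]]
ft_force: [0.6, 0.6, -0.4]
grip_width: 0.0699
gripper_force: 0.0
```

>>> send_path:
  offsets:
    - [-0.8, -0.45, 0, 0, 0.07]
    - [-0.8, -0.45, 0, 0, 0.07]
    - [-0.8, -0.45, 0, 0, 0.07]
    - [-0.44, -0.25, 0, 0, 0.07]
    - [0, 0, 0, 0.1333, 0.07]
    - [0, 0, 0, 0.1333, 0.07]
    - [0, 0, 0, 0.1333, 0.07]
    - [0, 0, 0, 0.1333, 0.07]
    - [0, 0, 0, 0.1333, 0.07]
    - [0, 0, 0, 0, 0.07]

```text
time_s: 2.2
position: [0.5825, 0.1197, 0.2421]
tool_rot: [[-0.605, 0.796, -0.001], [0.796, 0.605, -0.0], [0.0, -0.0, -1.0]]
ft_force: [-0.4, 0.6, -0.5]
grip_width: 0.0702
gripper_force: 0.0
```

Run:
```python
from h import *
s=monitor.observe();print(s["q"],s["position"],s["ft_force"],np.array(s["tool_rot"]).T@(np.array([.5827,.119,.163])-s["position"]))
snap("top","pics/top1.png");snap("scene","pics/scene1.png")
```

```text
[ 2.19488093e-01  2.63858568e+01  6.68524062e+01 -2.22233956e-03
  8.67907375e+01 -3.70006592e+01] [0.58253724 0.1197229  0.24209413] [-0.41738945  0.59438133 -0.54573913] [-0.00069576 -0.00027385  0.07909407]
```

Scaled: 0.025 m is 0.5, 0.02 m is 0.4.

>>> send_path:
  offsets:
    - [0, 0, 0.5, 0, 0.07]
    - [0, 0, 0.5, 0, 0.07]
    - [0, 0, 0.4, 0, 0.07]
    - [0, 0, 0.2, 0, 0.07]
    - [0, 0, 0, 0, 0.07]

```text
time_s: 2.8
position: [0.5822, 0.1197, 0.1613]
tool_rot: [[-0.607, 0.795, -0.002], [0.795, 0.607, 0.0], [0.001, -0.002, -1.0]]
ft_force: [0.6, -0.2, 0.5]
grip_width: 0.07
gripper_force: 0.0
```

Run:
```python
from h import *
d=snap("scene","pics/s2.png");p=cv2.imread("pics/s2.png")[120:290,280:480];e=imaging.get_image("top")["pixels"][130:290,180:340,::-1]
a=cv2.resize(p,None,fx=2,fy=2);b=cv2.resize(e,(340,340));cv2.imwrite("pics/s2c.png",np.hstack([a,b]))
```

```text
(no output)
```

View pics/s2c.png

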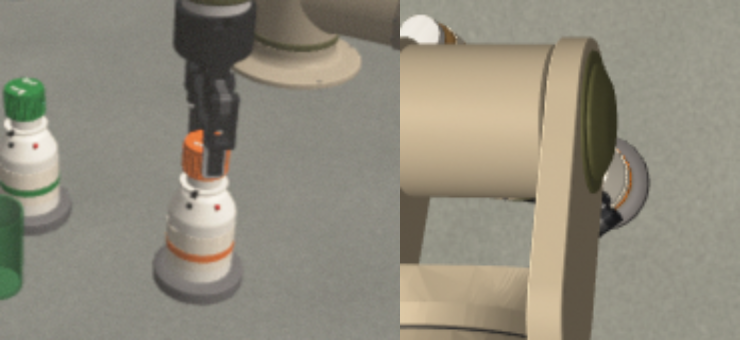

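The fingers stand on either side of the orange cap (crop about (205, 155)), with no contact and the other bottle far off. Close on the cap now.

>>> send_path:
  offsets:
    - [0, 0, 0, 0, 0.03]
    - [0, 0, 0, 0, 0.03]
    - [0, 0, 0, 0, 0.03]
    - [0, 0, 0, 0, 0.03]
    - [0, 0, 0, 0, 0.03]
    - [0, 0, 0, 0, 0.03]
  grip_force: 50

```text
time_s: 3.5
position: [0.5837, 0.1202, 0.1636]
tool_rot: [[-0.606, 0.795, 0.004], [0.795, 0.606, 0.001], [-0.002, 0.004, -1.0]]
ft_force: [4.8, 2.8, 2.6]
grip_width: 0.0447
gripper_force: 50.7
```

>>> send_path:
  offsets:
    - [0, 0, 0.06, 0, 0.03]
    - [0, 0, 0.06, 0, 0.03]
    - [0, 0, 0.02, 0, 0.03]
    - [0, 0, 0, 0, 0.03]
    - [0, 0, 0, 0, 0.03]

```text
time_s: 4.0
position: [0.5837, 0.1202, 0.157]
tool_rot: [[-0.606, 0.795, 0.004], [0.795, 0.606, 0.001], [-0.002, 0.004, -1.0]]
ft_force: [2.5, 4.0, 8.5]
grip_width: 0.0445
gripper_force: 50.9
```

Scaled: 0.0015 m is 0.03, -7 degrees / 60 = -0.1167.

>>> send_path:
  offsets:
    - [0, 0, 0.03, 0, 0.03]
    - [0, 0, 0, 0, 0.03]
    - [0, 0, 0, -0.1167, 0.03]
    - [0, 0, 0, -0.1167, 0.03]
    - [0, 0, 0, -0.1167, 0.03]
    - [0, 0, 0, -0.1167, 0.03]
    - [0, 0, 0, 0, 0.03]
  grip_force: 60

```text
time_s: 4.7
position: [0.584, 0.1204, 0.1559]
tool_rot: [[-0.91, 0.415, 0.006], [0.415, 0.91, 0.001], [-0.005, 0.003, -1.0]]
ft_force: [4.4, 6.0, 10.6]
grip_width: 0.0443
gripper_force: 60.9
```

```bash
python3 -c "
from h import *
s=monitor.observe();print(s['q'][5],s['ft_force'],s['wrist_torque'])"
```

```text
-65.2698067964991 [ 4.39098557  5.9825663  10.56861019] [ 0.50542226 -0.41745444 -0.05042702]
```

Scaled: -7 degrees / 60 = -0.1167.

>>> send_path:
  offsets:
    - [0, 0, 0, -0.1167, 0.03]
    - [0, 0, 0, -0.1167, 0.03]
    - [0, 0, 0, -0.1167, 0.03]
    - [0, 0, 0, -0.1167, 0.03]
    - [0, 0, 0, 0, 0.03]

```text
time_s: 5.2
position: [0.5842, 0.1207, 0.1559]
tool_rot: [[-0.998, -0.061, 0.006], [-0.061, 0.998, 0.002], [-0.006, 0.001, -1.0]]
ft_force: [3.9, 6.0, 9.6]
grip_width: 0.0447
gripper_force: 60.9
```

Run:
```python
from h import *
s=monitor.observe();print(s['q'][5],s['ft_force'],s['wrist_torque'])
snap("scene","pics/s3.png");p=cv2.imread("pics/s3.png")[170:250,330:430];cv2.imwrite("pics/s3c.png",cv2.resize(p,None,fx=5,fy=5,interpolation=cv2.INTER_CUBIC))
```

```text
-93.27107335358428 [3.91179696 5.98540049 9.61862259] [ 0.75179808 -0.58491463 -0.04802075]
```

View pics/s3c.png

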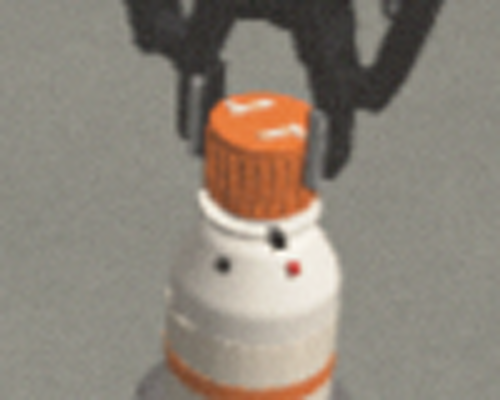

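The cap is pressed, and the black pointer (278, 238) has moved most of the way from the black mark (222, 265) to the red one (293, 268). Keep twisting.

Scaled: -6 degrees / 60 = -0.1.

>>> send_path:
  offsets:
    - [0, 0, 0, -0.1, 0.03]
    - [0, 0, 0, -0.1, 0.03]
    - [0, 0, 0, -0.0833, 0.03]
    - [0, 0, 0, 0, 0.03]

```text
time_s: 5.65
position: [0.5842, 0.1209, 0.1559]
tool_rot: [[-0.937, -0.349, 0.007], [-0.349, 0.937, 0.002], [-0.007, -0.0, -1.0]]
ft_force: [3.9, 7.9, 9.1]
grip_width: 0.0445
gripper_force: 60.9
```

Run:
```python
from h import *
s=monitor.observe();print(s['q'][5],s['ft_force'],s['wrist_torque'])
snap("scene","pics/s4.png");p=cv2.imread("pics/s4.png")[170:250,330:430];cv2.imwrite("pics/s4c.png",cv2.resize(p,None,fx=5,fy=5,interpolation=cv2.INTER_CUBIC))
```

```text
-110.19132204985868 [3.8967307  7.90989643 9.09063402] [ 1.00296972 -0.73059645 -0.2789224 ]
```

View pics/s4c.png

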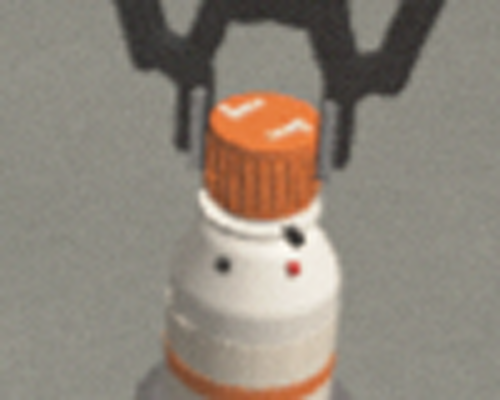

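The pointer (293, 236) is now over the red mark (293, 268), and the torque has risen to 0.28 N m, so it is at the stop. I'll add a small extra twist to confirm, then let go.

Scaled: -4 degrees / 60 = -0.0667.

>>> send_path:
  offsets:
    - [0, 0, 0, -0.0667, 0.03]
    - [0, 0, 0, 0, 0.03]

```text
time_s: 5.9
position: [0.5842, 0.121, 0.1559]
tool_rot: [[-0.912, -0.411, 0.006], [-0.411, 0.912, 0.003], [-0.007, -0.0, -1.0]]
ft_force: [3.7, 8.7, 9.4]
grip_width: 0.0445
gripper_force: 60.8
```

```bash
python3 -c "
from h import *
s=monitor.observe();print(s['q'][5],s['ft_force'],s['wrist_torque'])"
```

```text
-114.05738502801192 [3.71210701 8.73371964 9.4347267 ] [ 1.11765604 -0.71466634 -1.28429527]
```

>>> send_path:
  offsets:
    - [0, 0, 0, 0, 0.07]
    - [0, 0, 0, 0, 0.07]
    - [0, 0, 0, 0, 0.07]
    - [0, 0, 0, 0, 0.07]
    - [0, 0, -0.2, 0, 0.07]
    - [0, 0, -0.6, 0, 0.07]
    - [0, 0, -0.8, 0, 0.07]
    - [0, 0, -0.8, 0, 0.07]
    - [0, 0, 0, 0, 0.07]

```text
time_s: 6.8
position: [0.584, 0.1198, 0.2804]
tool_rot: [[-0.911, -0.411, 0.011], [-0.411, 0.911, -0.0], [-0.01, -0.005, -1.0]]
ft_force: [0.2, -0.4, -0.3]
grip_width: 0.0703
gripper_force: 0.0
```

>>> send_path:
  offsets:
    - [0.8, 0, 0, 0, 0.07]
    - [0.8, 0, 0, 0, 0.07]
    - [0.8, 0, 0, 0, 0.07]
    - [0, 0, 0, 0, 0.07]
    - [0, 0, 0, 0, 0.07]

```text
time_s: 7.3
position: [0.473, 0.0701, 0.2744]
tool_rot: [[-0.912, -0.411, 0.001], [-0.411, 0.912, -0.0], [-0.001, -0.001, -1.0]]
ft_force: [-0.6, 0.3, 1.0]
grip_width: 0.0702
gripper_force: 0.0
```

Run:
```python
from h import *
snap("scene","pics/s5.png");p=cv2.imread("pics/s5.png");a=cv2.resize(p[170:250,330:430],None,fx=4,fy=4,interpolation=cv2.INTER_CUBIC);b=cv2.resize(p,(400,320));cv2.imwrite("pics/s5c.png",np.hstack([a,b]))
```

```text
(no output)
```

View pics/s5c.png

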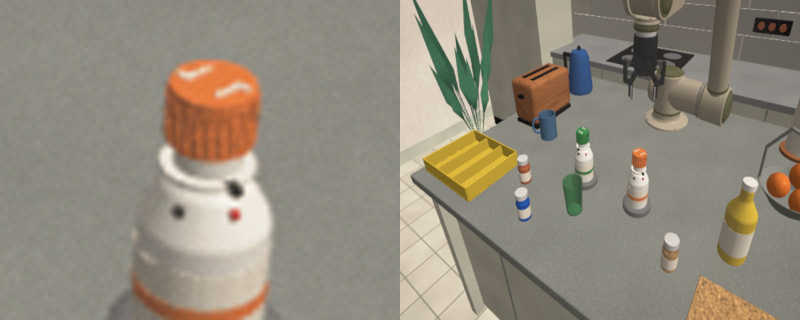

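The extra twist drove the torque to 1.28 N m, so the collar is firmly at its stop. The cap has popped up, the pointer (235, 188) sits over the red mark (234, 214), the tumbler is standing and the gripper is clear.

```bash
python3 -c "
from rig import env, imaging, monitor
print(env.close_job())"
```

```text
the job is handed in; nothing more can be done
None
```

The orange cap was pressed and twisted until the collar reached its open stop, then let go and has sprung back up; the tumbler and the green-capped bottle were left alone, and the job is handed in (no verdict was shown).

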